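# Close the pill box that was left open

### The job

One of the three pill boxes in the walnut rack has been left open, with its silvered pills showing. Put the loose boxwood lid that stands on the marble slab onto that open box so that it sits flat and fully down, and leave the lids of the two closed boxes where they are.

Things in the scene. Friction and masses are not known exactly. Their poses are not given: they have to be found in the camera images.
- rack: Walnut rack fixed on the slab (top 20 mm up), 90 x 300 x 15 mm, origin at its underside's centre, z up. Three like boxwood pill boxes fixed in it at x 0, y -100, 0, +100 mm: outer diameter 68, inner 60, rim 52 mm above origin. Any one is open, pills seen inside, below the plug's reach; the others have lids on. A seated lid: origin 40 mm above the rack's, flange on rim, plug inside, 5 mm play all round.
- loose_lid: Turned round boxwood lid, 45 g. From below: tapered plug (diameter 42 to 50 mm, 12 deep), flange (diameter 76, 7 thick), upright knob (diameter 22, from 19 to 53 mm above the underside). Origin: centre of the plug's underside; z up. Stands on its plug on the slab, on the robot's side of the rack.
- closed_lid_1: Another lid, the same in shape, size and origin as the loose lid, already seated on one of the three boxes (it may be any of them).
- closed_lid_2: The third lid, again the same, already seated on another of the three boxes (it may be any of them).
Things that resemble listed ones, but are neither listed nor needed, are in the scene too. What is shaped like the loose_lid but green is not meant.

How it is judged:
By the outcome, as a careful person would: the job done as asked, in the order asked, and still so for the second after the job is handed in, with the robot touching nothing.
It also fails if it takes over 38 s, if anything falls off the work surface, if the arm or the gripper's body presses on something with over 40 N, if the wrist force passes 120 N, or if a joint passes its speed limit or range.

### The arm

A 6-joint arm with a two-finger parallel gripper is mounted at the origin on the work surface. World frame = base frame: x ahead of the robot, y to its left, z up, the work surface at z = 0. Lengths are in m, angles in rad, forces in N, time in s.
With the tool pointing down it reaches from about 0.275 to 0.775 m from the base axis. Payload 14.6 kg.
Tool frame: the origin (TCP) lies at the very end of the fingers, on their centre line; the grasp point (between the pads) lies bot.grip_point_offset behind it (bot.grip_point_offset is the distance from the TCP to the grasp point, in m); x points along the fingers, y is the direction in which the jaws open and shut, and the axes are right-handed (so a half turn about x gives the same grasp; the last joint's range is limited). The gripper opens to 85 mm and grips with 20 to 120 N. Pads are 22 mm wide; open, the fingers measure 114 mm over their backs; the gripper's body (76 mm by 85 mm) begins 54 mm behind the grasp point. The pads swing forward as they close: fully open they stand 13 mm farther back than shut.
Start: joints at [-1.297, 0.263, -0.048, 1.259, 0, 1.415], TCP at [0.218, -0.477, 0.231] pointing down, gripper open.
Joint ranges: [-2.65, 2.65], [-0.89, 1.7], [-1.18, 1.37], [-2.13, 2.11], [-1.35, 1.29], [-3.14, 3.14]. Speed limits (rad/s): [1.89, 1.89, 2.57, 2.79, 3.14, 3.14].

### API

Orientations are given as a 3x3 rotation matrix whose columns are the frame's x, y, z axes.
In Python, from workcell import status, optics, job, bot gives the robot as it stands. The module is installed in compiled form; this text tells all that it offers.
- The arm moves only by the tool play_rows, never from a script. Its argument "steps" is a list of rows, each a list of 3 entries, a list of its own where there are three numbers: the closure, from -1 (fully open) to 1 (shut), then the shift along the tool's x, y, z normalised to -1 to 1, where 1 is 0.4 m, then the turn about the tool's x normalised to -1 to 1, where 1 is 180 degrees. A call has 1 to 5 rows; each row is the pose to reach, as a shift and turn from the pose commanded when the call began, along the tool's axes at that moment, turning the shorter way round; what a row does not reach only later rows make up. A row lasts 1/10 s, in which the tool goes at most 50 mm and 8.59 degrees, less where a joint would pass 70% of its speed; a pose out of reach is approached as far as the arm can. A call with a number of a shift or a turn outside -1 to 1 is refused whole. A call with a gripper value outside its range is refused whole. The fingers move at their own pace and stop on an object; "newtons" is the grip in N (left out, the last holds). Time passes only in rows, so rows that repeat a pose let the fingers close. It gives the time, the measured TCP pose, the force and the opening at its end, in the units of the state.
- status.state(): the state, without advancing time (a new reading comes with each control period).
- optics.read_camera(name): name is "side" or "top" or "wrist"; returns (picture, depth): 400x640x3 uint8, red, green, blue; 400x640 float32, m along the optical axis (not along the pixel's ray), 0 where there is no reading.
- optics.camera_model(name): a dict with "K" (3x3 intrinsics, pixels), "dist" ([k1, k2, p1, p2, k3] as OpenCV has them; the pictures are not rectified), "origin" and "rotation" of the camera in the world; the wrist camera has in their place "tool_from_camera" (4x4, takes a point from camera to tool coordinates, whose origin is the TCP and whose axes are the tool frame's). Camera axes: x right, y up, looking along -z (the intrinsics and any distortion apply to the point x, -y, -z); pixel columns grow to the right and rows downward; lengths in m; the calibration is good to about 2 mm. A picture is of the moment at which its call begins: read the wrist's pose just before it. camera_model takes no time and is no camera call.
- job.sign_off(): hands the job in, once; it reports no verdict.
The state is a dict: "clock": time; "joint_positions": joint angles; "joint_vel": joint speeds; "effort": joint torques, N m; "eef_pos": TCP position; "ee_rot": TCP orientation; "contact_force": force on the tool from outside, world axes, zero at the start; "moment": the same for the moment, N m; "finger_gap": finger opening in m.
Only numpy, scipy, OpenCV 4.12 (cv2) and the standard library are available. Lean on these libraries where they do the work, as an engineer would, in place of code of your own. Each camera call takes 0.05 s, during which the arm holds its last target.

## Working session

There is one attempt and no reset: what is moved stays moved. The work goes in short steps, Python scripts to look and compute and a tool call to move; the robot and the scene stay as the last step left them, time stands still between calls to the robot, and variables do not carry over. Pictures are saved under pics/ and viewed, and the job is handed in when it is done.

Besides the shell and the picture viewer there is one more tool, called after ">>>" by a JSON object that holds its "op" and its "data", one argument or row to a line. play_rows: Moves the arm, as the interface text tells. Its arguments: {"type":"object","properties":{"steps":{"type":"array"},"newtons":{"type":"number"}},"required":["steps"]}

```bash
mkdir -p pics; cat > h.py <<'E'
import numpy as np,cv2
from workcell import status,optics,job,bot
def grab(n):
    s=status.state(); im,d=optics.read_camera(n); m=optics.camera_model(n)
    np.savez(f'pics/{n}.npz',im=im,d=d,p=s['eef_pos'],R=s['ee_rot'])
    return im,d,m,s
def load(n):
    z=np.load(f'pics/{n}.npz'); return z['im'],z['d'],optics.camera_model(n),dict(eef_pos=z['p'],ee_rot=z['R'])
def world(n,m,s,uv,z):  # z: depths
    uv=np.asarray(uv,float).reshape(-1,1,2)
    q=cv2.undistortPoints(uv,np.array(m['K']),np.array(m['dist'])).reshape(-1,2)
    z=np.asarray(z,float).reshape(-1,1)
    c=np.c_[q[:,:1]*z,-q[:,1:]*z,-z]
    if n=='wrist':
        T=np.array(m['tool_from_camera']); c=c@T[:3,:3].T+T[:3,3]
        return c@np.array(s['ee_rot']).T+np.array(s['eef_pos'])
    return c@np.array(m['rotation']).T+np.array(m['origin'])
def cloud(n,m,s,d):
    v,u=np.mgrid[0:400,0:640]; P=world(n,m,s,np.c_[u.ravel(),v.ravel()],d.ravel()).reshape(400,640,3); P[d==0]=np.nan; return P
E
python3 - <<'E'
from h import *
for n in ['top','side']:
    im,d,m,s=grab(n); cv2.imwrite(f'pics/{n}0.png',im[:,:,::-1])
    print(n,m['origin'],m['K'])
s=status.state();print(s['clock'],s['eef_pos'],s['ee_rot'],s['finger_gap'],bot.grip_point_offset)
E
```

```text
top [ 0.36681874 -0.08132094  1.01851509] [[383.55188244   0.         324.73679522]
 [  0.         383.55188244 190.5141799 ]
 [  0.           0.           1.        ]]
side [0.14605636 0.50293408 0.52071568] [[395.41460468   0.         321.0352259 ]
 [  0.         395.41460468 208.40614151]
 [  0.           0.           1.        ]]
0.1 [ 0.21820883 -0.47721931  0.23085346] [[-2.79722750e-04  4.15778722e-01 -9.09465764e-01]
 [ 9.88367649e-04 -9.09465240e-01 -4.15778787e-01]
 [-9.99999472e-01 -1.01518932e-03 -1.56544120e-04]] 0.08555757984734437 0.0187
```

View pics/top0.png

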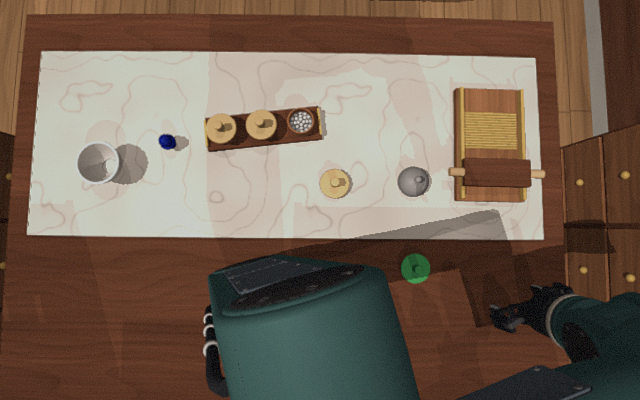

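View pics/side0.png

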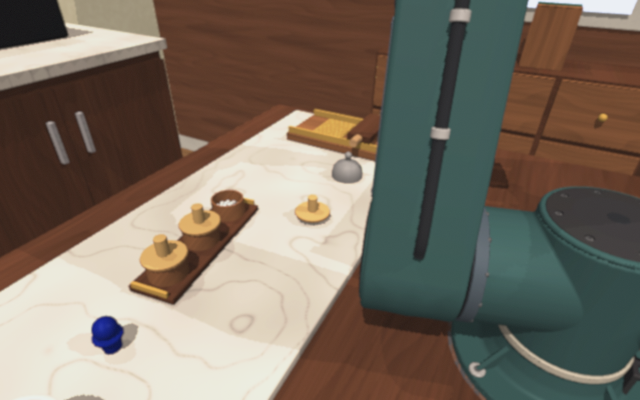

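The top view shows the open box with its pills at (301,121). Things that could be taken for the loose lid:
- boxwood lid at (335,183), standing alone on the slab
- green lid at (415,268)
- grey cloche at (413,181)
- two closed lids at (221,127) and (262,124)

I choose (335,183). Next I'll take a close crop and measure.

```bash
python3 - <<'E'
from h import *
im,d,m,s=load('top')
cv2.imwrite('pics/crop1.png',cv2.resize(im[90:215,190:390,::-1],None,fx=4,fy=4,interpolation=cv2.INTER_CUBIC)[:600])
P=cloud('top',m,s,d)
def circ(c,r,z0,z1):
    v,u=np.mgrid[0:400,0:640]; M=((u-c[0])**2+(v-c[1])**2<r*r)&(P[...,2]>z0)&(P[...,2]<z1)
    q=P[M]
    if len(q)<3: return len(q),None
    (x,y),rr=cv2.minEnclosingCircle(q[:,:2].astype(np.float32)); return len(q),np.round([x,y,rr,*q.mean(0)],4)
print('slab',P[200,370],P[215,300])
for n,c in dict(loose=(335,183),c1=(221,127),c2=(262,124),open=(301,121)).items():
    for zz in [(.03,.048),(.055,.09),(.06,.078),(.083,.1),(.1,.13)]: print(n,zz,circ(c,22,*zz))
for u,v in [(336,182),(328,190),(335,196),(301,121),(291,111),(312,116),(310,140)]: print(u,v,P[v,u])
im2,d2,m2,s2=load('side'); P2=cloud('side',m2,s2,d2)
for u,v in [(312,197),(312,215),(228,193),(198,207),(162,238),(313,203)]: print('side',u,v,P2[v,u])
E
```

```text
slab [ 0.43019267 -0.21631613  0.02004039] [ 0.38926354 -0.03418371  0.02232837]
loose (0.03, 0.048) (626, array([ 0.4719, -0.1207,  0.0385,  0.4713, -0.1205,  0.0388]))
loose (0.055, 0.09) (63, array([ 0.4711, -0.1206,  0.0105,  0.4707, -0.1205,  0.0713]))
loose (0.06, 0.078) (59, array([ 0.4711, -0.1209,  0.0103,  0.4709, -0.1209,  0.0723]))
loose (0.083, 0.1) (0, None)
loose (0.1, 0.13) (0, None)
c1 (0.03, 0.048) (428, array([0.6113, 0.1702, 0.0562, 0.5978, 0.1605, 0.0371]))
c1 (0.055, 0.09) (643, array([0.6034, 0.164 , 0.0386, 0.6019, 0.1627, 0.0793]))
c1 (0.06, 0.078) (142, array([0.6034, 0.164 , 0.0386, 0.5985, 0.1625, 0.0769]))
c1 (0.083, 0.1) (41, array([0.603 , 0.1631, 0.0349, 0.6018, 0.1631, 0.0881]))
c1 (0.1, 0.13) (78, array([0.6037, 0.1626, 0.0117, 0.6022, 0.1627, 0.1122]))
c2 (0.03, 0.048) (574, array([0.6246, 0.0683, 0.0582, 0.6108, 0.0612, 0.0355]))
c2 (0.055, 0.09) (646, array([0.6143, 0.066 , 0.0394, 0.6122, 0.0648, 0.0793]))
c2 (0.06, 0.078) (156, array([0.6143, 0.0665, 0.0393, 0.6099, 0.0635, 0.0769]))
c2 (0.083, 0.1) (25, array([0.6108, 0.0692, 0.0324, 0.6066, 0.
[... 333 characters left out ...]
76, -0.033 ,  0.0701]))
open (0.083, 0.1) (0, None)
open (0.1, 0.13) (0, None)
336 182 [ 0.47079569 -0.12465295  0.07222045]
328 190 [ 0.45327028 -0.10569227  0.04255363]
335 196 [ 0.4384985  -0.12393955  0.03691182]
301 121 [ 0.63186182 -0.0341635   0.04432137]
291 111 [ 0.65022333 -0.0097819   0.07060826]
312 116 [ 0.63715451 -0.06305589  0.07351952]
310 140 [ 0.58497957 -0.05781019  0.03124002]
side 312 197 [ 0.46962053 -0.11789635  0.07518647]
side 312 215 [ 0.46208482 -0.10444354  0.03989224]
side 228 193 [ 0.64417806 -0.05990965  0.06401362]
side 198 207 [0.60892498 0.06445154 0.11227333]
side 162 238 [0.59866767 0.16191985 0.112103  ]
side 313 203 [ 0.46546672 -0.11481166  0.06322144]
```

View pics/crop1.png

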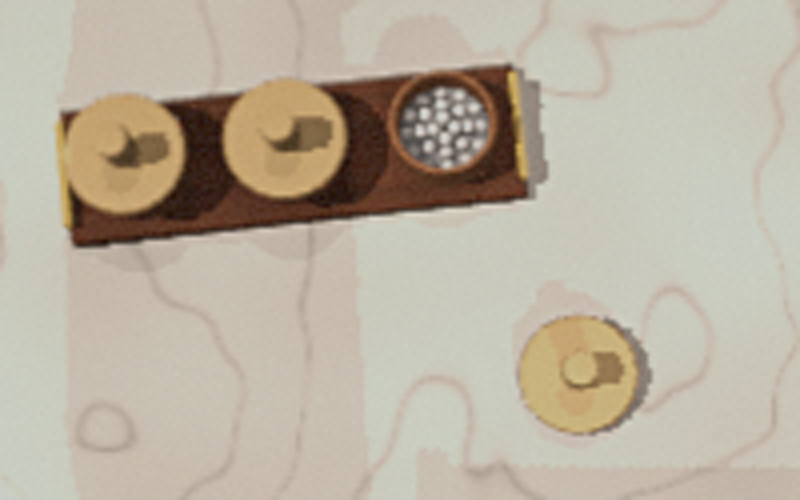

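The crop shows the plain boxwood lid with a knob at crop (580,370). It is neither green nor a cloche, and it stands on its plug. Measured positions are lid ≈ (0.471, -0.1206) and open box ≈ (0.6255, -0.033). The lid pitch on the rack gives the same box position. Next I'll compute the hover shift.

```bash
cat > sh.py <<'E'
import sys
from h import *
def sh(t):
    s=status.state(); R=np.array(s['ee_rot']); d=np.array(t)-s['eef_pos']
    print('clk',s['clock'],'pos',np.round(s['eef_pos'],4),'gap',s['finger_gap'],'F',np.round(s['contact_force'],1),'q',np.round(s['joint_positions'],2),'x-axis',np.round(R[:,0],3)); print('norm shift',np.round(R.T@d/0.4,4))
if __name__=='__main__': sh([float(a) for a in sys.argv[1:4]])
E
python3 sh.py 0.4713 -0.1206 0.16
```

```text
clk 0.1 pos [ 0.2182 -0.4772  0.2309] gap 0.08555757984734437 F [ 0.3 -0.6  0.5] q [-1.3   0.26 -0.05  1.26 -0.    1.42] x-axis [-0.     0.001 -1.   ]
norm shift [ 0.1778 -0.5476 -0.9461]
```

>>> {"op": "play_rows", "data": {
  "steps": [
    [-1,[0,-0.5476,-0.9461],0],
    [-1,[0,-0.5476,-0.9461],0],
    [-1,[0,-0.5476,-0.9461],0],
    [-1,[0,-0.5476,-0.9461],0],
    [-1,[0.1778,-0.5476,-0.9461],0]
  ],
  "newtons": 30
}}

```text
clock: 0.6
eef_pos: [0.363, -0.274, 0.2178]
ee_rot: [[0.002, 0.416, -0.91], [-0.002, -0.91, -0.416], [-1.0, 0.002, -0.001]]
contact_force: [0.8, -0.5, -0.5]
finger_gap: 0.0854
```

```bash
python3 sh.py 0.4713 -0.1206 0.16
```

```text
clk 0.6 pos [ 0.363  -0.274   0.2178] gap 0.0854313244443376 F [ 0.8 -0.5 -0.5] q [-0.83  0.15 -0.24  1.18  0.    1.89] x-axis [ 0.002 -0.002 -1.   ]
norm shift [ 0.1443 -0.2365 -0.4056]
```

>>> {"op": "play_rows", "data": {
  "steps": [
    [-1,[0.14,-0.23,-0.4],0],
    [-1,[0.14,-0.23,-0.4],0],
    [-1,[0.14,-0.23,-0.4],0],
    [-1,[0.14,-0.23,-0.4],0],
    [-1,[0.14,-0.23,-0.4],0]
  ]
}}

```text
clock: 1.1
eef_pos: [0.4701, -0.1213, 0.1592]
ee_rot: [[-0.002, 0.42, -0.908], [0.002, -0.907, -0.42], [-1.0, -0.002, 0.001]]
contact_force: [-0.6, -0.4, 0.0]
finger_gap: 0.0854
```

```bash
python3 sh.py 0.4713 -0.1206 0.16; python3 - <<'E'
from h import *
im,d,m,s=grab('wrist'); cv2.imwrite('pics/w1.png',im[:,:,::-1]); P=cloud('wrist',m,s,d)
print(np.array(m['tool_from_camera']).round(3))
for a,b,x,y,r in [(.035,.045,.4713,-.1206,.06),(.068,.078,.4713,-.1206,.03),(.068,.078,.6255,-.033,.05)]:
    q=P[(P[...,2]>a)&(P[...,2]<b)&(np.hypot(P[...,0]-x,P[...,1]-y)<r)]
    if len(q)>5: print(len(q),q.mean(0),cv2.minEnclosingCircle(q[:,:2].astype(np.float32)))
E
```

```text
clk 1.1 pos [ 0.4701 -0.1213  0.1592] gap 0.08538621948018615 F [-0.6 -0.4  0. ] q [-0.42  0.23 -0.29  1.05  0.    2.29] x-axis [-0.002  0.002 -1.   ]
norm shift [-0.0019 -0.0004 -0.0036]
[[ 0.001  0.272 -0.962 -0.143]
 [ 1.     0.     0.001 -0.   ]
 [ 0.    -0.962 -0.272 -0.069]
 [ 0.     0.     0.     1.   ]]
4461 [ 0.47451713 -0.12138452  0.03906264] ((0.471707820892334, -0.12274743616580963), 0.038656000047922134)
537 [ 0.47271027 -0.12229683  0.0728919 ] ((0.4721428155899048, -0.12260876595973969), 0.010961218737065792)
45 [ 0.59631816 -0.04871749  0.07014198] ((0.5969416499137878, -0.048264242708683014), 0.008513107895851135)
```

View pics/w1.png

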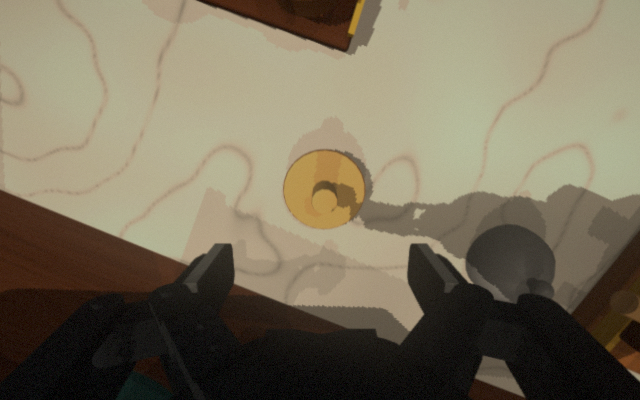

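The wrist picture shows the loose lid at (324,190) with its knob at (323,200), between the jaws. The centre is ≈ (0.4717, -0.122). I'll go down to TCP z ≈ 0.045 and close.

```bash
python3 sh.py 0.4717 -0.1218 0.045
```

```text
clk 1.15 pos [ 0.4693 -0.1231  0.1599] gap 0.0853749017660147 F [-1.  -0.6  0.1] q [-0.42  0.23 -0.29  1.05  0.    2.28] x-axis [-0.002  0.001 -1.   ]
norm shift [ 0.2873  0.     -0.0071]
```

>>> {"op": "play_rows", "data": {
  "steps": [
    [-1,[0.0,0,-0.006],0],
    [-1,[0.1,0,-0.006],0],
    [-1,[0.2,0,-0.006],0],
    [-1,[0.25,0,-0.006],0],
    [-1,[0.285,0,-0.006],0]
  ]
}}

```text
clock: 1.65
eef_pos: [0.4702, -0.1252, 0.0457]
ee_rot: [[-0.001, 0.414, -0.91], [0.0, -0.91, -0.414], [-1.0, -0.001, 0.001]]
contact_force: [-0.1, 0.6, 0.1]
finger_gap: 0.0855
```

>>> {"op": "play_rows", "data": {
  "steps": [
    [-1,[0,0,0],0],
    [-1,[0,0,0],0],
    [-1,[0,0,0],0]
  ]
}}

```text
clock: 1.95
eef_pos: [0.4717, -0.1249, 0.048]
ee_rot: [[0.001, 0.415, -0.91], [-0.001, -0.91, -0.415], [-1.0, 0.001, -0.001]]
contact_force: [-0.7, 0.2, -1.1]
finger_gap: 0.0853
```

```bash
python3 sh.py 0.4717 -0.1218 0.045
```

```text
clk 1.95 pos [ 0.4717 -0.1249  0.048 ] gap 0.08529781686230152 F [-0.7  0.2 -1.1] q [-0.43  0.34 -0.49  0.75 -0.    2.29] x-axis [ 0.001 -0.001 -1.   ]
norm shift [ 0.0074 -0.007  -0.0032]
```

>>> {"op": "play_rows", "data": {
  "steps": [
    [-1,[0.004,-0.006,-0.002],0],
    [-1,[0.004,-0.006,-0.002],0],
    [0.2,[0.004,-0.006,-0.002],0],
    [1,[0.004,-0.006,-0.002],0],
    [1,[0.004,-0.006,-0.002],0]
  ],
  "newtons": 30
}}

```text
clock: 2.45
eef_pos: [0.471, -0.1216, 0.0454]
ee_rot: [[0.0, 0.416, -0.909], [-0.0, -0.909, -0.416], [-1.0, 0.0, -0.0]]
contact_force: [-0.3, -1.1, -0.5]
finger_gap: 0.0438
```

>>> {"op": "play_rows", "data": {
  "steps": [
    [1,[0,0,0],0],
    [1,[0,0,0],0],
    [1,[0,0,0],0],
    [1,[0,0,0],0]
  ]
}}

```text
clock: 2.85
eef_pos: [0.471, -0.1216, 0.0454]
ee_rot: [[0.0, 0.416, -0.909], [0.0, -0.909, -0.416], [-1.0, 0.0, -0.0]]
contact_force: [-0.7, 0.6, 3.8]
finger_gap: 0.021
```

```bash
python3 sh.py 0.4717 -0.1218 0.045;python3 - <<'E'
from h import *
im,d,m,s=grab('wrist'); cv2.imwrite('pics/w2.png',im[:,:,::-1])
im,d,m,s=grab('side'); cv2.imwrite('pics/s2.png',cv2.resize(im[120:280,120:440,::-1],None,fx=2.5,fy=2.5))
E
```

```text
clk 2.85 pos [ 0.471  -0.1216  0.0454] gap 0.021047915301572635 F [-0.7  0.6  3.8] q [-0.42  0.34 -0.49  0.74  0.    2.29] x-axis [ 0.  0. -1.]
norm shift [ 0.001   0.0011 -0.0014]
```

View pics/w2.png

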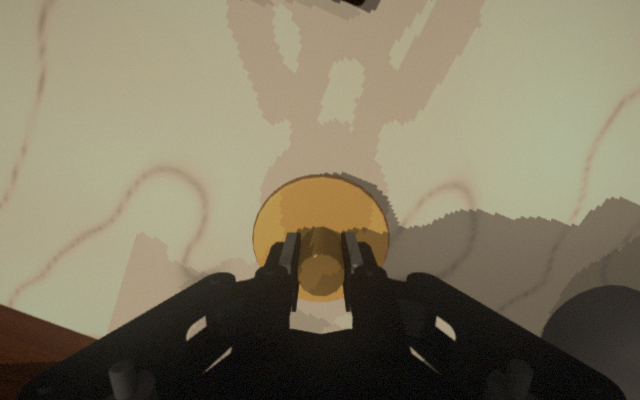

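View pics/s2.png

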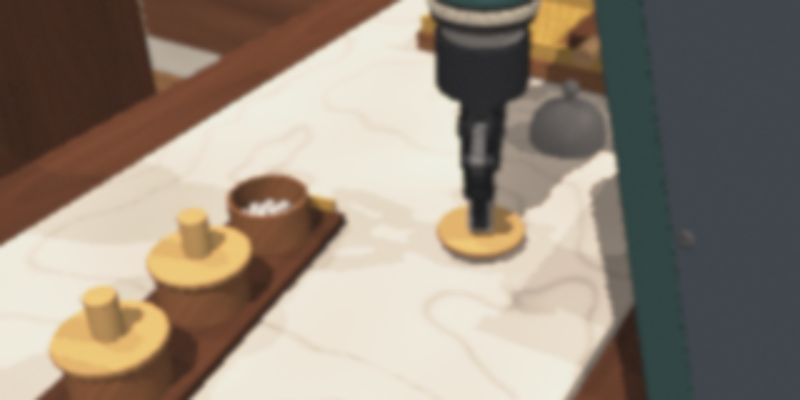

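The wrist view shows both pads holding the knob (at 322,272) with the lid flat, and the gap is 21 mm. I'll lift.

>>> {"op": "play_rows", "data": {
  "steps": [
    [1,[-0.02,0,0],0],
    [1,[-0.06,0,0],0],
    [1,[-0.14,0,0],0],
    [1,[-0.22,0,0],0],
    [1,[-0.27,0,0],0]
  ],
  "newtons": 45
}}

```text
clock: 3.45
eef_pos: [0.4714, -0.1218, 0.1559]
ee_rot: [[0.002, 0.416, -0.909], [-0.001, -0.909, -0.416], [-1.0, 0.002, -0.001]]
contact_force: [0.7, -0.3, -0.5]
finger_gap: 0.0205
```

>>> {"op": "play_rows", "data": {
  "steps": [
    [1,[0,0,0],0],
    [1,[0,0,0],0]
  ]
}}

```text
clock: 3.65
eef_pos: [0.4709, -0.1216, 0.1533]
ee_rot: [[0.0, 0.416, -0.909], [-0.0, -0.909, -0.416], [-1.0, 0.0, -0.0]]
contact_force: [0.0, 0.1, -1.2]
finger_gap: 0.0206
```

```bash
python3 sh.py 0.6255 -0.033 0.15;python3 - <<'E'
from h import *
im,d,m,s=grab('wrist'); cv2.imwrite('pics/w3.png',im[:,:,::-1])
P=cloud('wrist',m,s,d); T=(P-s['eef_pos'])@np.array(s['ee_rot'])
for u,v in [(260,225),(380,225),(320,180),(320,195),(275,205),(365,205)]: print(u,v,T[v,u].round(4),P[v,u].round(4))
E
```

```text
clk 3.65 pos [ 0.4709 -0.1216  0.1533] gap 0.020604069507082632 F [ 0.   0.1 -1.2] q [-0.42  0.24 -0.3   1.03 -0.    2.29] x-axis [ 0. -0. -1.]
norm shift [ 0.0083 -0.0409 -0.4436]
260 225 [ 0.0066 -0.0335 -0.0109] [ 0.4669 -0.0867  0.1467]
380 225 [ 0.0065  0.0318 -0.0109] [ 0.4941 -0.146   0.1468]
320 180 [ 0.0064 -0.0008 -0.036 ] [ 0.5033 -0.106   0.1469]
320 195 [ 0.0066 -0.0008 -0.0278] [ 0.4959 -0.1094  0.1467]
275 205 [ 0.0066 -0.0248 -0.0223] [ 0.4808 -0.0898  0.1467]
365 205 [ 0.007   0.0233 -0.0221] [ 0.5007 -0.1336  0.1463]
```

View pics/w3.png

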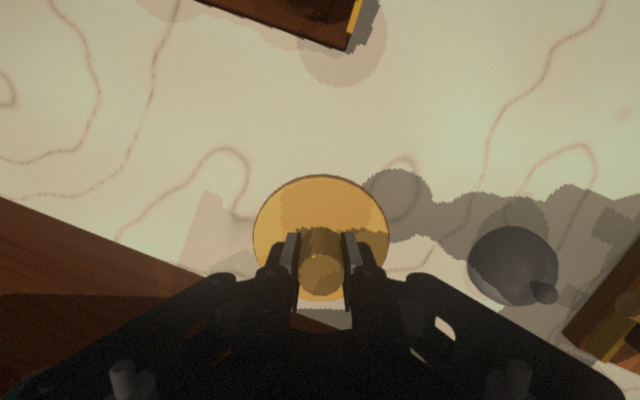

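The lid is held level, with its flange top 6.6 mm below the TCP. Seated, the TCP would therefore be at z ≈ 0.0855. I'll go partway and look at the open box from the wrist.

>>> {"op": "play_rows", "data": {
  "steps": [
    [1,[0,-0.005,-0.04],0],
    [1,[0,-0.02,-0.12],0],
    [1,[0,-0.03,-0.2],0],
    [1,[0,-0.041,-0.26],0],
    [1,[0,-0.041,-0.26],0]
  ]
}}

```text
clock: 4.2
eef_pos: [0.5608, -0.0614, 0.1519]
ee_rot: [[-0.001, 0.418, -0.909], [0.001, -0.909, -0.418], [-1.0, -0.001, 0.001]]
contact_force: [0.2, -0.4, -0.4]
finger_gap: 0.0204
```

>>> {"op": "play_rows", "data": {
  "steps": [
    [1,[0,0,0],0],
    [1,[0,0,0],0]
  ]
}}

```text
clock: 4.4
eef_pos: [0.5582, -0.0634, 0.1528]
ee_rot: [[-0.001, 0.416, -0.91], [0.0, -0.91, -0.416], [-1.0, -0.001, 0.001]]
contact_force: [-0.8, -1.0, -0.5]
finger_gap: 0.021
```

```bash
python3 - <<'E'
from h import *
im,d,m,s=grab('wrist'); cv2.imwrite('pics/w4.png',im[:,:,::-1])
P=cloud('wrist',m,s,d)
q=P[(np.abs(P[...,2]-.072)<.004)&(np.hypot(P[...,0]-.6255,P[...,1]+.033)<.045)]
print(len(q),s['eef_pos'],np.round(q.mean(0),4),cv2.minEnclosingCircle(q[:,:2].astype(np.float32)))
from scipy.optimize import least_squares
f=least_squares(lambda p:np.hypot(q[:,0]-p[0],q[:,1]-p[1])-.032,[.6255,-.033],loss='soft_l1',f_scale=.002); print(f.x,np.std(f.fun))
E
python3 sh.py 0.6255 -0.033 0.15
```

```text
1663 [ 0.55821195 -0.06343689  0.15279371] [ 0.6292 -0.0341  0.0718] ((0.6273579597473145, -0.03491784259676933), 0.034005194902420044)
[ 0.62709353 -0.03503875] 0.00121614805386235
clk 4.45 pos [ 0.5582 -0.0637  0.153 ] gap 0.02025793602669347 F [-0.3 -0.9 -0.2] q [-0.26  0.36 -0.12  1.09 -0.    2.45] x-axis [-0.001  0.    -1.   ]
norm shift [ 0.0074  0.0002 -0.1849]
```

View pics/w4.png

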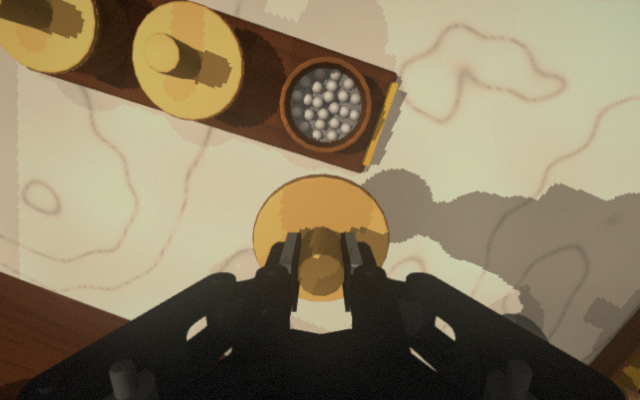

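The wrist view shows the open box at (326,104), with the pills inside and the lid held below it. Its rim fit gives (0.627, -0.035), so my target is (0.6266, -0.0345).

```bash
python3 sh.py 0.6266 -0.0345 0.152
```

```text
clk 4.45 pos [ 0.5582 -0.0637  0.153 ] gap 0.02025793602669347 F [-0.3 -0.9 -0.2] q [-0.26  0.36 -0.12  1.09 -0.    2.45] x-axis [-0.001  0.    -1.   ]
norm shift [ 0.0023  0.0048 -0.1859]
```

>>> {"op": "play_rows", "data": {
  "steps": [
    [1,[0,0.005,-0.08],0],
    [1,[0,0.005,-0.15],0],
    [1,[0,0.005,-0.186],0],
    [1,[0,0.005,-0.186],0],
    [1,[0,0.005,-0.186],0]
  ]
}}

```text
clock: 4.95
eef_pos: [0.6265, -0.0348, 0.1532]
ee_rot: [[-0.001, 0.415, -0.91], [-0.0, -0.91, -0.415], [-1.0, -0.0, 0.001]]
contact_force: [-0.8, -0.1, -0.4]
finger_gap: 0.0203
```

>>> {"op": "play_rows", "data": {
  "steps": [
    [1,[0,0,0],0],
    [1,[0,0,0],0]
  ]
}}

```text
clock: 5.15
eef_pos: [0.6266, -0.0348, 0.1536]
ee_rot: [[0.0, 0.415, -0.91], [-0.0, -0.91, -0.415], [-1.0, 0.0, -0.0]]
contact_force: [-0.4, 0.1, -0.4]
finger_gap: 0.0208
```

```bash
python3 sh.py 0.6266 -0.0345 0.0985; python3 sh.py 0.6266 -0.0345 0.0855
```

```text
clk 5.15 pos [ 0.6266 -0.0348  0.1536] gap 0.02076809883965311 F [-0.4  0.1 -0.4] q [-0.19  0.47  0.06  1.16 -0.    2.53] x-axis [ 0. -0. -1.]
norm shift [ 0.1378 -0.0007 -0.0004]
clk 5.15 pos [ 0.6266 -0.0348  0.1536] gap 0.02076809883965311 F [-0.4  0.1 -0.4] q [-0.19  0.47  0.06  1.16 -0.    2.53] x-axis [ 0. -0. -1.]
norm shift [ 0.1703 -0.0007 -0.0004]
```

Go down to just above plug entry (TCP z ≈ 0.0985), then check.

>>> {"op": "play_rows", "data": {
  "steps": [
    [1,[0.05,0,0],0],
    [1,[0.1,0,0],0],
    [1,[0.13,0,0],0],
    [1,[0.137,0,0],0],
    [1,[0.137,0,0],0]
  ]
}}

```text
clock: 5.65
eef_pos: [0.6271, -0.0344, 0.0987]
ee_rot: [[-0.0, 0.416, -0.91], [0.0, -0.91, -0.416], [-1.0, -0.0, 0.0]]
contact_force: [0.1, 0.9, -0.2]
finger_gap: 0.0206
```

```bash
python3 sh.py 0.6266 -0.0345 0.0855; python3 - <<'E'
from h import *
im,d,m,s=grab('side'); cv2.imwrite('pics/s5.png',cv2.resize(im[150:310,110:350,::-1],None,fx=3.3,fy=3.3))
im,d,m,s=grab('wrist'); cv2.imwrite('pics/w5.png',im[:,:,::-1])
E
```

```text
clk 5.65 pos [ 0.6271 -0.0344  0.0987] gap 0.020625472873380898 F [ 0.1  0.9 -0.2] q [-0.18  0.5  -0.04  1.03  0.    2.53] x-axis [-0.  0. -1.]
norm shift [ 0.033  -0.0003  0.0012]
```

View pics/s5.png

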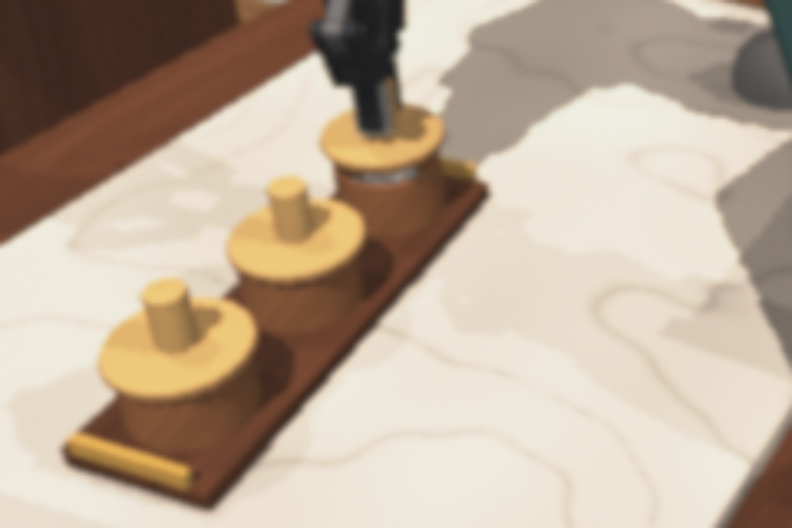

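View pics/w5.png

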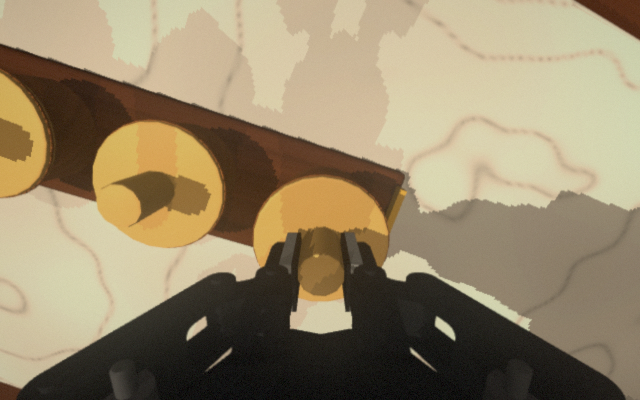

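The side crop shows the lid hovering over the open box, centred, with its flange at crop (382,150) and the pills showing in the gap at (385,178). I'll lower gently to seat it.

>>> {"op": "play_rows", "data": {
  "steps": [
    [1,[0.01,0,0],0],
    [1,[0.018,0,0],0],
    [1,[0.026,0,0],0],
    [1,[0.031,0,0],0],
    [1,[0.031,0,0],0]
  ]
}}

```text
clock: 6.25
eef_pos: [0.627, -0.0343, 0.0858]
ee_rot: [[-0.0, 0.416, -0.909], [0.0, -0.909, -0.416], [-1.0, -0.0, 0.0]]
contact_force: [-0.2, -0.3, 0.1]
finger_gap: 0.0208
```

>>> {"op": "play_rows", "data": {
  "steps": [
    [1,[0.001,0,0],0],
    [1,[0.002,0,0],0],
    [1,[0.002,0,0],0]
  ]
}}

```text
clock: 6.55
eef_pos: [0.6273, -0.0343, 0.0855]
ee_rot: [[0.0, 0.416, -0.909], [-0.0, -0.909, -0.416], [-1.0, 0.0, -0.0]]
contact_force: [-0.7, -0.7, 2.0]
finger_gap: 0.0206
```

Contact of about 2 N at TCP z = 0.0855, as predicted for seated. I'll release partway.

>>> {"op": "play_rows", "data": {
  "steps": [
    [-0.2,[0,0,0],0],
    [-0.2,[0,0,0],0],
    [-0.2,[0,0,0],0],
    [-0.2,[0,0,0],0],
    [-0.2,[0,0,0],0]
  ]
}}

```text
clock: 7.05
eef_pos: [0.6272, -0.0343, 0.0853]
ee_rot: [[-0.0, 0.416, -0.909], [0.0, -0.909, -0.416], [-1.0, -0.0, 0.0]]
contact_force: [0.0, 0.7, -0.3]
finger_gap: 0.0513
```

```bash
python3 sh.py 0.6266 -0.0345 0.0855; python3 - <<'E'
from h import *
im,d,m,s=grab('wrist'); cv2.imwrite('pics/w6.png',im[:,:,::-1])
E
```

```text
clk 7.05 pos [ 0.6272 -0.0343  0.0853] gap 0.05133518238721845 F [ 0.   0.7 -0.3] q [-0.18  0.51 -0.06  1.    0.    2.53] x-axis [-0.  0. -1.]
norm shift [-0.0005 -0.0003  0.0015]
```

View pics/w6.png

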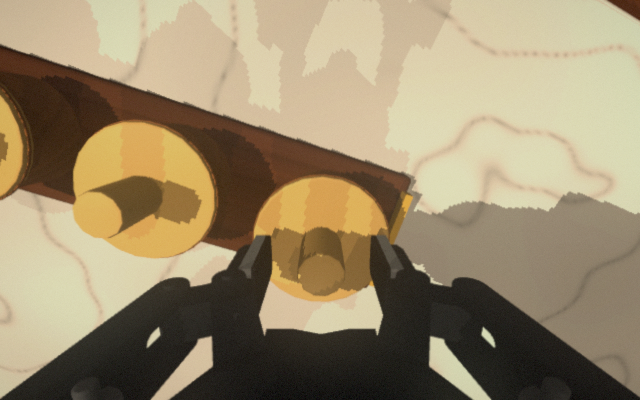

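The picture shows both fingers clear of the knob at (320,272) and the lid level. I'll retreat upward and back.

>>> {"op": "play_rows", "data": {
  "steps": [
    [-0.2,[-0.03,0,0],0],
    [-0.2,[-0.1,0,0],0],
    [-0.2,[-0.2,0,0],0],
    [-0.2,[-0.26,0,0.1],0],
    [-0.2,[-0.26,0,0.2],0]
  ]
}}

```text
clock: 7.6
eef_pos: [0.5554, -0.0681, 0.1931]
ee_rot: [[0.006, 0.417, -0.909], [-0.002, -0.909, -0.417], [-1.0, 0.004, -0.004]]
contact_force: [-0.1, -1.1, -0.5]
finger_gap: 0.0512
```

>>> {"op": "play_rows", "data": {
  "steps": [
    [-0.2,[0,0,0.1],0],
    [-0.2,[0,0,0.2],0],
    [-0.2,[0,0,0.2],0],
    [-0.2,[0,0,0.2],0]
  ]
}}

```text
clock: 8.0
eef_pos: [0.4817, -0.1013, 0.1905]
ee_rot: [[0.002, 0.415, -0.91], [-0.001, -0.91, -0.415], [-1.0, 0.001, -0.001]]
contact_force: [0.2, 0.5, 0.1]
finger_gap: 0.0509
```

```bash
python3 - <<'E'
from h import *
for n in ['top','side','wrist']:
    im,d,m,s=grab(n); P=cloud(n,m,s,d)
    cv2.imwrite(f'pics/{n}7.png',im[:,:,::-1])
    print(n)
    for nm,(x,y) in dict(placed=(.627,-.0345),c2=(.6138,.0655),c1=(.603,.1635)).items():
        near=np.hypot(P[...,0]-x,P[...,1]-y)
        a=P[(near<.045)&(np.abs(P[...,2]-.079)<.004)]; k=P[(near<.03)&(np.abs(P[...,2]-.113)<.004)]
        if len(a)>20:
            A=np.c_[a[:,:2]-[x,y],np.ones(len(a))]; c=np.linalg.lstsq(A,a[:,2],rcond=None)[0]
            print(nm,'flange z',np.median(a[:,2]).round(4),'tilt',c[:2].round(3),'centre',np.round(cv2.minEnclosingCircle(a[:,:2].astype(np.float32))[0],4), 'knob',k.mean(0).round(4) if len(k) else None)
E
python3 sh.py .6 0 .1
```

```text
top
c2 flange z 0.0791 tilt [-0.009 -0.029] centre [0.6149 0.0679] knob [0.6136 0.0655 0.1133]
c1 flange z 0.0793 tilt [0.004 0.007] centre [0.6033 0.1638] knob [0.6032 0.1632 0.1135]
side
placed flange z 0.0786 tilt [ 0.007 -0.009] centre [ 0.6281 -0.0323] knob [ 0.6263 -0.0313  0.1124]
c2 flange z 0.0786 tilt [ 0.01  -0.007] centre [0.6139 0.0637] knob [0.6129 0.065  0.1121]
c1 flange z 0.0787 tilt [ 0.009 -0.004] centre [0.602  0.1643] knob [0.6015 0.1647 0.1122]
wrist
placed flange z 0.079 tilt [0.016 0.009] centre [ 0.6198 -0.0371] knob None
c2 flange z 0.0781 tilt [0.229 0.125] centre [0.5836 0.0486] knob None
clk 8.15 pos [ 0.4826 -0.1007  0.1896] gap 0.05115985673541408 F [ 0.4  0.5 -0.1] q [-0.37  0.23 -0.22  1.13  0.    2.34] x-axis [ 0.001 -0.    -1.   ]
norm shift [ 0.2241 -0.1068 -0.3716]
```

View pics/side7.png

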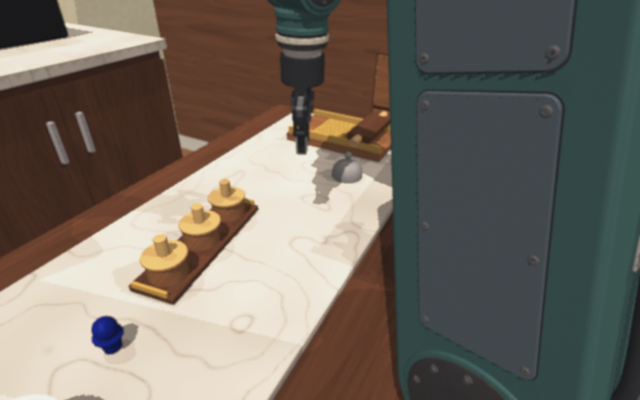

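View pics/wrist7.png

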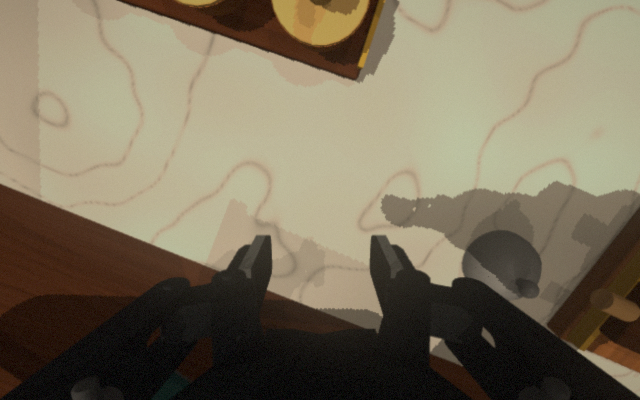

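The side view shows three matching lidded boxes at (226,197), (199,222) and (163,257), with the gripper clear. The placed lid's flange sits at the same height (78.6 mm) as the two closed lids and is level. I'm handing in.

```bash
python3 -c "
from workcell import job; print(job.sign_off())"
```

```text
the job is handed in; nothing more can be done
None
```

I gripped the loose boxwood lid by its knob and set it on the open box at the robot's right end of the rack. I then opened the fingers, backed the arm clear and handed the job in at about 8.2 s of the 38 s allowed.

- **Placed lid:** In the side camera its flange top is at 78.6 mm, the same as the two closed lids (78.6 and 78.7 mm) and against about 79 mm nominal. Its tilt is under 1%, the same as theirs.
- **Closed lids:** Both measure within about 1 mm of where they were at the start.
- **Forces:** The largest reading I saw was about 4 N while gripping, and about 2 N on seating.
- **Checks that were incomplete:** The final top view gave no reading for the placed lid. The final wrist view only caught part of it: flange at 79.0 mm, with a 1–2% tilt fit and an offset centre. I relied on the side camera instead. Cameras disagreed by up to about 3 mm on horizontal positions, which is within the 5 mm play.

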